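Unstack the vend packs and pin the retaining bar

TASK

The dispenser is being refilled: take the stack of packs apart from the top and lay each pack flat on the floor of the holder of its own colour, lengthwise (blue soap in the blue tray, green softener in the green tray, yellow bleach in the yellow cradle). Then seat the metal retaining bar fully down over the yellow pack, with its two holes on the cradle's two dowel pins. Do not tip any pack over, and leave the screwdriver, the coins and the brush where they are.

Things in the scene. Friction and masses are not known exactly. Their poses are not given: they have to be found in the camera images.
- soap: Soap vend pack: blue rigid carton, white band on its sides, white bubbles on top, 100 x 50 x 32 mm (x, y, z), about 0.12 kg. Origin: centre of underside, x along its length, z up. Top of the stack at the start: it lies along the bar, bridging the other two packs, its underside 52 mm above the counter.
- softener: Softener vend pack: green rigid carton, white band on its sides, three white dots on top, 100 x 50 x 32 mm (x, y, z), about 0.12 kg. Origin: centre of underside, x along its length, z up. At the start it lies across the bar, 48 mm from the bar's middle on either side, underside 20 mm above the counter, its middle under the blue pack.
- bleach: Bleach vend pack: yellow rigid carton, white band on its sides, two white dots on top, 100 x 50 x 32 mm (x, y, z), about 0.12 kg. Origin: centre of underside, x along its length, z up. At the start it lies across the bar, 48 mm from the bar's middle on either side, underside 20 mm above the counter, its middle under the blue pack.
- bar: Flat aluminium retaining bar, 200 x 50 x 12 mm (x, y, z), 0.25 kg; two through holes, 11 mm diameter, on its long middle line, 82 mm either side of its middle. Origin: centre of underside, x along its length, z up. Bottom of the stack: lies on a fixed black strip 36 mm wide, 8 mm high, so its underside is 8 mm above the counter and overhangs by 7 mm along each long side.
- soap_tray: Blue tray: white floor with blue lips and a blue dot; takes the soap pack. Inside 124 x 74 mm, outside 136 x 86 mm; its floor is 4 mm above the counter and its lips reach 10 mm above the counter. Fixed; the place varies. Origin: centre of its underside, at counter height; x along its length, z up.
- softener_tray: Green tray: white floor with green lips and a green dot; takes the softener pack. Inside 124 x 74 mm, outside 136 x 86 mm; its floor is 4 mm above the counter and its lips reach 10 mm above the counter. Fixed; the place varies. Origin: centre of its underside, at counter height; x along its length, z up.
- bleach_cradle: Yellow cradle, fixed. Room for the pack 124 mm (x) between end posts, 74 mm (y) between lips; floor 4 mm, lips 10 mm above counter. Posts 40 x 60 mm, tops 40 mm above counter (the bar rests there, 4 mm over the pack). On each post, at x = +-82 mm, a dowel pin 8 mm in diameter, 24 mm tall, upper 10 mm tapering to 2.4 mm. Origin: centre of underside at counter height, x along its length.
- screwdriver: Screwdriver with a red handle, 180 mm long, under 35 mm high, lying on the counter roughly along world x. Origin: mid-length, at counter height. Bystander that stands or lies among the work; not to be disturbed.
- coins: Stack of coins, 26 mm across and 32 mm high, brass and steel colours, standing on the counter. Origin: centre of its underside. Bystander that stands or lies among the work; not to be disturbed.
- brush: Small brush with a wooden handle, 160 mm long, under 35 mm high, lying on the counter roughly along world x. Origin: mid-length, at counter height. Bystander that stands or lies among the work; not to be disturbed.
Things that resemble listed ones, but are neither listed nor needed, are in the scene too. Leave any pink or red look-alike of the soap_tray alone.

How it is judged:
On the way, in this order (a step that is already met when the one before it is completed fails the run):
1. each of the three packs lies in the holder of its own colour (x of soap in the frame of soap_tray between -0.016 and 0.016 m and y of soap in the frame of soap_tray between -0.016 and 0.016 m and z of soap in the frame of soap_tray between 0 and 0.008 m and angle between the x axis of soap and the x axis of soap_tray, either way round below 0.4 rad and angle between each of soap, softener, bleach's own z axis and vertical below 0.1 rad and x of softener in the frame of softener_tray between -0.016 and 0.016 m and y of softener in the frame of softener_tray between -0.016 and 0.016 m and z of softener in the frame of softener_tray between 0 and 0.008 m and angle between the x axis of softener and the x axis of softener_tray, either way round below 0.4 rad and x of bleach in the frame of bleach_cradle between -0.016 and 0.016 m and y of bleach in the frame of bleach_cradle between -0.016 and 0.016 m and z of bleach in the frame of bleach_cradle between 0 and 0.008 m and angle between the x axis of bleach and the x axis of bleach_cradle, either way round below 0.4 rad), for 0.2 s.
2. the bar is seated on both dowel pins over the yellow pack (horizontal distance between bar and bleach_cradle below 0.006 m and angle between the x axis of bar and the x axis of bleach_cradle, either way round below 0.06 rad and z of bar in the frame of bleach_cradle between 0.0375 and 0.0425 m and angle between bar's own z axis and vertical below 0.05 rad), for 0.2 s.
At the end, for the whole second after the job is handed in: Each pack lies flat on the floor of its own colour's holder (middle within 16 mm each way, lengthwise within 0.4 rad); the bar is down on both posts over the yellow pack, pins through its holes (height within 2.5 mm, middle within 6 mm); all released and at rest (all of step 1 and all of step 2 and linear speed of each of soap, softener, bleach, bar below 0.02 m/s); the robot touches nothing.
It fails at once if a pack is tipped over (angle between any of soap, softener, bleach's own z axis and vertical above 0.7 rad).
It fails at once if the screwdriver, the coins or the brush is disturbed (moved more than 30 mm) (distance of any of screwdriver, coins, brush from where it was at the start of the episode above 0.03 m).
It also fails if it takes over 115 s, if anything falls off the work surface, if the arm or the gripper's body presses on something with over 40 N, if the wrist force passes 120 N, or if a joint passes its speed limit or range.

ROBOT

A 6-joint arm with a two-finger parallel gripper is mounted at the origin on the work surface. World frame = base frame: x ahead of the robot, y to its left, z up, the work surface at z = 0. Lengths are in m, angles in rad, forces in N, time in s.
With the tool pointing down it reaches from about 0.225 to 0.875 m from the base axis. Payload 3.4 kg.
Tool frame: the origin (TCP) lies at the very end of the fingers, on their centre line; the grasp point (between the pads) lies 19 mm behind it; z points along the fingers, y is the line along which they close (so a half turn about z gives the same grasp; the last joint's range is limited). The gripper opens to 85 mm and grips with 20 to 120 N. Pads are 22 mm wide; open, the fingers measure 114 mm over their backs; the gripper's body (76 mm by 85 mm) begins 54 mm behind the grasp point. The pads swing forward as they close: fully open they stand 13 mm farther back than shut.
Start: joints at [0.985, 0.276, 1.505, -0, 1.361, -0.121], TCP at [0.258, 0.514, 0.231] pointing down, gripper open.
Joint ranges: [-2.89, 2.89], [-0.75, 2.08], [0.22, 2.7], [-1.18, 4.32], [0.11, 2.71], [-2.7, 2.7]. Speed limits (rad/s): [2.57, 2.57, 3.14, 3.14, 3.14, 3.14].

INTERFACE

Orientations are given as a unit quaternion [w, x, y, z].
In Python, from rig import get_state, optics, sign_off gives the robot as it stands.
- The arm moves only by the tool send_rows, never from a script. Its argument "increments" is a list of rows, each an object with "gripper": the gripper's target within -1 to 1 (shut at 1, half-way at 0, fully open at -1); "linear": the shift along the world's x, y, z in m, a list of three; "delta_rot": the turn, a rotation vector about the world's x, y, z in rad, a list of three. In form: [{"gripper": gripper, "linear": [dx, dy, dz], "delta_rot": [rx, ry, rz]}, ...]. A call has 1 to 8 rows; each row is the pose to reach, as a shift and turn from the pose commanded when the call began; what a row does not reach only later rows make up. A row lasts 1/10 s, in which the tool goes at most 50 mm and 8.59 degrees, less where a joint would pass 70% of its speed; a pose out of reach is approached as far as the arm can. A call with a gripper value outside its range is refused whole. The fingers move at their own pace and stop on an object; "newtons" is the grip in N (left out, the last holds). Time passes only in rows, so rows that repeat a pose let the fingers close. It gives the time, the measured TCP pose, the force, the opening and the grip force at its end, in the units of the state.
- get_state(): the state, without advancing time (a new reading comes with each control period).
- optics.get_image(name): name is "scene" or "top" or "wrist"; returns a dict with "pixels" (400x640x3 uint8, blue, green, red), "K" (3x3 intrinsics, pixels), "rvec" (rotation vector, rad) and "tvec" (3), from world to camera coordinates, as OpenCV has them; the wrist camera has in their place "T_tool_cam" (4x4, takes a point from camera to tool coordinates, whose origin is the TCP and whose axes are the flange's). Camera axes: x right, y down, z forward; pixel columns grow to the right and rows downward; lengths in m; the calibration is good to about 2 mm. The wrist camera is an equidistant fisheye: a pixel r from the principal point sees the ray r / f radians off the axis. A picture is of the moment at which its call begins: read the wrist's pose just before it. There is no depth.
- sign_off(): hands the job in; it is judged then, once.
The state is a dict: "clock": time; "qpos": joint angles; "qd": joint speeds; "effort": joint torques, N m; "position": TCP position; "ee_rot": TCP orientation; "contact_force": force on the tool from outside, world axes, zero at the start; "moment": the same for the moment, N m; "width": finger opening in m; "gripper_force": force on a finger pad.
Only numpy, scipy, OpenCV 4.12 (cv2) and the standard library are available. Lean on these libraries where they do the work, as an engineer would, in place of code of your own. Each camera call takes 0.05 s, during which the arm holds its last target. There are 200 camera calls.

## Working session

There is one attempt and no reset: what is moved stays moved. The work goes in short steps, Python scripts to look and compute and a tool call to move; the robot and the scene stay as the last step left them, time stands still between calls to the robot, and variables do not carry over. Pictures are saved under pics/ and viewed, at most 14 in all, crops included, and the job is handed in when it is done.

Besides the shell and the picture viewer there is one more tool, called after ">>>" as name([rows], argument=value, ...), one row to a line, values as JSON. send_rows: Moves the arm, as the interface text tells. Its arguments: {"type":"object","properties":{"increments":{"type":"array"},"newtons":{"type":"number"}},"required":["increments"]}

```bash
mkdir -p pics; ls; python3 - <<'E'
from rig import get_state, optics
import cv2
for n in ("top","scene"):
    d=optics.get_image(n); cv2.imwrite(f"pics/{n}0.png",d["pixels"])
    print(n,d["K"],d["rvec"],d["tvec"])
s=get_state(); print(s)
E
```

```text
pics
top [[465.22947521   0.         323.21892996]
 [  0.         465.22947521 198.29067178]
 [  0.           0.           1.        ]] [ 2.18304264 -2.14855659  0.12491225] [0.01078214 0.48714837 1.04513706]
scene [[425.52736586   0.         316.78228018]
 [  0.         425.52736586 193.62984004]
 [  0.           0.           1.        ]] [ 1.00115748  2.27930213 -1.16675334] [ 0.32229417 -0.16143263  1.41183105]
{'clock': 0.1, 'qpos': array([ 9.85011821e-01,  2.76537322e-01,  1.50599305e+00,  4.77795756e-05,
        1.36076161e+00, -1.21006906e-01]), 'qd': array([-0.00036477, -0.00043434, -0.00351224, -0.00112697,  0.00120334,
       -0.00169655]), 'effort': array([ 3.02361223e-03, -4.17701948e+01, -2.46404868e+01,  1.06206537e-04,
        5.81230677e-03,  2.32728588e-06]), 'position': array([0.25745278, 0.5136027 , 0.23052844]), 'ee_rot': array([-3.15974435e-04,  2.30307548e-01,  9.73117522e-01, -7.89075171e-04]), 'contact_force': array([0.18338496, 0.80820485, 0.5333453 ]), 'moment': array([-0.02714829,  0.04851951, -0.01772579]), 'gripper_force': 0.0, 'width': 0.08530574750938134}
```

View pics/top0.png

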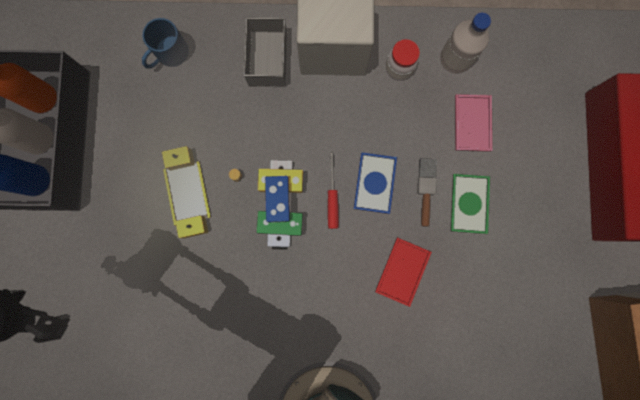

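View pics/scene0.png

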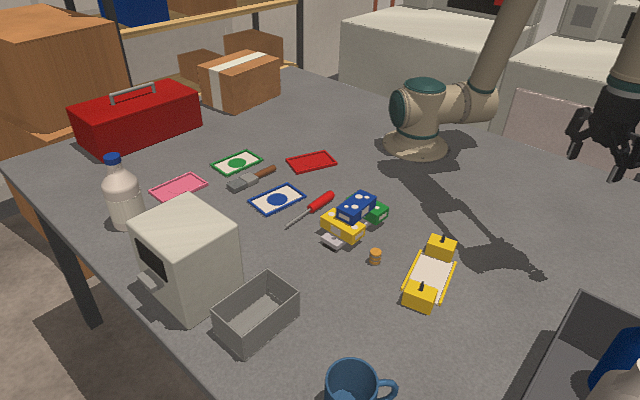

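Top view: the stack is at (280,203), with the yellow pack at (280,180), blue at (277,199) and green at (279,223). The yellow cradle is at (186,193) and the coins at (235,175). The screwdriver is at (333,195) and the brush at (427,190).
Soap tray candidates: (376,183) has a white floor, blue lips and a blue dot, which fits. Pink (473,123) and red (403,271) are the decoys. The softener tray is at (470,204). I'll confirm in an enlarged crop and measure.

```bash
cat > h.py <<'E'
import numpy as np, cv2
from rig import get_state, optics
from scipy.spatial.transform import Rotation as R
def top2w(d,uv,z):
    Rm=cv2.Rodrigues(np.array(d["rvec"],float))[0]; t=np.array(d["tvec"],float).ravel()
    uv=np.atleast_2d(np.array(uv,float))
    r=np.c_[(uv-[d["K"][0][2],d["K"][1][2]])/d["K"][0][0],np.ones(len(uv))]@Rm
    c=-Rm.T@t
    return c+r*((z-c[2])/r[:,2])[:,None]
def rect(d,m,z):
    """world min-area rectangle of a mask's largest blob at height z: centre, long angle, size"""
    n,l,s,_=cv2.connectedComponentsWithStats(m.astype(np.uint8))
    k=1+s[1:,4].argmax(); v,u=np.nonzero(l==k)
    p=top2w(d,np.c_[u,v],z)[:,:2]*1000
    (c,(w,h),a)=cv2.minAreaRect(p.astype(np.float32))
    if w<h: w,h,a=h,w,a+90
    a=(a+90)%180-90
    return np.round(np.array(c)/1000,4),round(a,1),(round(w),round(h))
def tool():
    s=get_state(); q=s["ee_rot"]
    return np.array(s["position"]),R.from_quat([q[1],q[2],q[3],q[0]]).as_matrix()
def wrist2w(d,pos,Rm,uv,z):
    K=d["K"]; uv=np.atleast_2d(np.array(uv,float))
    x=(uv-[K[0][2],K[1][2]])/K[0][0]; r=np.linalg.norm(x,axis=1)
    ray=np.c_[x*(np.sin(r)/r)[:,None],np.cos(r)]
    T=np.array(d["T_tool_cam"]); M=Rm@T[:3,:3]; c=pos+Rm@T[:3,3]
    ray=ray@M.T
    return c+ray*((z-c[2])/ray[:,2])[:,None]
E
python3 - <<'E'
from h import *
d=optics.get_image("top"); im=d["pixels"]
cv2.imwrite("pics/top1.png",cv2.resize(im[140:250,150:500],None,fx=2.28,fy=2.28,interpolation=cv2.INTER_CUBIC))
hsv=cv2.cvtColor(im,cv2.COLOR_BGR2HSV); H,S,V=[hsv[...,i].astype(int) for i in range(3)]
def box(m,x0,y0,x1,y1):
    o=np.zeros_like(m); o[y0:y1,x0:x1]=m[y0:y1,x0:x1]; return o
blue=(H>100)&(H<125)&(S>120); green=(H>50)&(H<90)&(S>100); yel=(H>20)&(H<35)&(S>120)
print("soaptray",rect(d,box(blue,345,140,405,225),.01))
print("softray",rect(d,box(green,440,165,500,245),.01))
print("soap",rect(d,box(blue,255,160,305,235),.084))
print("soft",rect(d,box(green,250,195,310,250),.052))
print("bleach",rect(d,box(yel,250,160,310,200),.052))
print("post1",rect(d,box(yel,155,140,200,168),.04),"post2",rect(d,box(yel,168,215,215,245),.04))
w=(S<60)&(V>110); print("floor",rect(d,box(w,160,155,215,230),.004))
print("coins",rect(d,box((S>80)&(H<30),225,165,246,185),.032))
print("screw",rect(d,box((S>120)&((H<8)|(H>172)),320,180,345,235),.02))
print("bar ends",top2w(d,[[281,163],[279,242]],.02), "blue dot-ish scale check")
E
```

```text
soaptray (array([ 0.527 , -0.1027]), 0.9, (48, 47))
softray (array([ 0.4828, -0.3249]), -45.1, (49, 49))
soap (array([0.4779, 0.1195]), 1.7, (97, 48))
soft (array([0.4269, 0.1164]), 89.1, (98, 47))
bleach (array([0.5247, 0.1168]), 89.1, (99, 50))
post1 (array([0.5711, 0.3349]), 2.7, (14, 14)) post2 (array([0.4229, 0.3195]), -77.7, (68, 53))
floor (array([0.4973, 0.3411]), 13.7, (133, 74))
coins (array([0.5383, 0.2228]), -89.1, (28, 26))
screw (array([ 0.4633, -0.0034]), 0.8, (88, 21))
bar ends [[0.56916586 0.11855797 0.02      ]
 [0.38514043 0.11840937 0.02      ]] blue dot-ish scale check
```

View pics/top1.png

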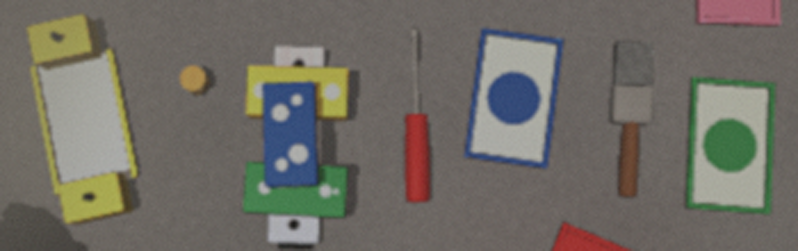

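The crop confirms the soap tray: white floor, blue lips and blue dot, crop corners (482,29),(562,39),(547,167),(466,156). The green tray corners are (690,78),(774,82),(771,213),(686,208). The post tops are near (60,39) and (94,199), and the bar holes near (299,64) and (293,224).

```bash
python3 - <<'E'
from h import *
d=optics.get_image("top")
f=lambda p,z: top2w(d,np.array(p)/2.28+[150-.3,140-.3],z)[:,:2]
def q(n,p,z):
    w=f(p,z); L=(w[0]+w[1]-w[2]-w[3])/2
    print(n,w.mean(0).round(4),"ang",np.degrees(np.arctan2(L[1],L[0])).round(1),"L",np.linalg.norm(L).round(3),"W",np.linalg.norm((w[1]+w[2]-w[0]-w[3])/2).round(3))
q("soaptray",[(482,29),(562,39),(547,167),(466,156)],.01)
q("softray",[(690,78),(774,82),(771,213),(686,208)],.01)
q("post1",[(27,27),(86,15),(93,52),(35,63)],.04)
q("post2",[(60,187),(122,176),(128,212),(70,222)],.04)
q("barholes",[(299,64),(299,64),(293,224),(293,224)],.02)
q("barends",[(276,47),(323,47),(318,243),(268,243)],.02)
p,Rm=tool(); print(p,Rm.round(3))
E
```

```text
soaptray [ 0.5285 -0.1033] ang -6.7 L 0.134 W 0.084
softray [ 0.4828 -0.3255] ang -2.6 L 0.135 W 0.087
post1 [0.5756 0.3578] ang 14.2 L 0.038 W 0.06
post2 [0.4153 0.3153] ang 15.3 L 0.036 W 0.06
barholes [0.4761 0.1196] ang -0.6 L 0.163 W 0.0
barends [0.4754 0.1193] ang -0.4 L 0.2 W 0.049
[0.25758466 0.51374055 0.23077647] [[-0.894  0.448 -0.001]
 [ 0.448  0.894 -0.001]
 [ 0.    -0.001 -1.   ]]
```

>>> send_rows([
  {"gripper": -1,"linear": [0.219,-0.395,-0.03],"delta_rot": [0,0,0.464]},
  {"gripper": -1,"linear": [0.219,-0.395,-0.03],"delta_rot": [0,0,0.464]},
  {"gripper": -1,"linear": [0.219,-0.395,-0.03],"delta_rot": [0,0,0.464]},
  {"gripper": -1,"linear": [0.219,-0.395,-0.03],"delta_rot": [0,0,0.464]},
  {"gripper": -1,"linear": [0.219,-0.395,-0.03],"delta_rot": [0,0,0.464]},
  {"gripper": -1,"linear": [0.219,-0.395,-0.03],"delta_rot": [0,0,0.464]},
  {"gripper": -1,"linear": [0.219,-0.395,-0.03],"delta_rot": [0,0,0.464]},
  {"gripper": -1,"linear": [0.219,-0.395,-0.03],"delta_rot": [0,0,0.464]},
], newtons=40)

```text
clock: 1.0
position: [0.4467, 0.1726, 0.2055]
ee_rot: [0.0, 0.0, 1.0, 0.0]
contact_force: [0.7, 1.0, -0.3]
width: 0.0854
gripper_force: 0.0
```

>>> send_rows([
  {"gripper": -1,"linear": [0.025,-0.045,-0.005],"delta_rot": [0,0,0]},
  {"gripper": -1,"linear": [0.025,-0.045,-0.005],"delta_rot": [0,0,0]},
  {"gripper": -1,"linear": [0.025,-0.045,-0.005],"delta_rot": [0,0,0]},
  {"gripper": -1,"linear": [0.025,-0.045,-0.005],"delta_rot": [0,0,0]},
])

```text
clock: 1.4
position: [0.4704, 0.1303, 0.2004]
ee_rot: [-0.0, 0.0, 1.0, 0.0]
contact_force: [-0.5, -1.1, 0.2]
width: 0.0851
gripper_force: 0.0
```

```bash
python3 - <<'E'
from h import *
p,Rm=tool(); d=optics.get_image("wrist"); print(p,Rm.round(3)); cv2.imwrite("pics/w1.png",d["pixels"])
print(d["K"],d["T_tool_cam"])
E
```

```text
[0.4704442  0.13025683 0.20043672] [[-1.     0.    -0.001]
 [ 0.     1.     0.001]
 [ 0.001  0.001 -1.   ]]
[[309.70691629   0.         315.14722768]
 [  0.         309.70691629 194.1487473 ]
 [  0.           0.           1.        ]] [[-9.80307780e-04 -9.61622377e-01 -2.74374640e-01  6.86865432e-02]
 [ 9.99998960e-01 -6.52449217e-04 -1.28618663e-03 -3.63316190e-04]
 [ 1.05781033e-03 -2.74375615e-01  9.61622017e-01 -1.42595917e-01]
 [ 0.00000000e+00  0.00000000e+00  0.00000000e+00  1.00000000e+00]]
```

View pics/w1.png

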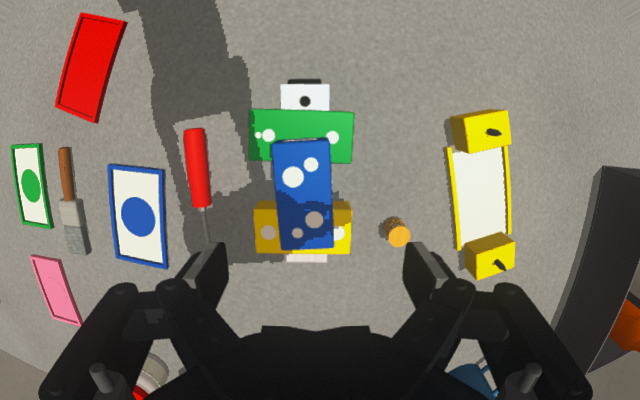

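The wrist view shows the stack below. The soap's top corners are about (273,143),(328,139),(333,247),(278,250), the front bar hole is at (305,101), and the pins are near (493,132) and (500,265).

```bash
python3 - <<'E'
from h import *
p,Rm=tool(); d=optics.get_image("wrist")
w=wrist2w(d,p,Rm,[(273,143),(328,139),(333,247),(278,250)],.084)[:,:2]
print(w.round(4),w.mean(0)); L=w[2]+w[3]-w[0]-w[1]; print(np.degrees(np.arctan2(L[1],L[0])))
print("green",wrist2w(d,p,Rm,[(252,108),(354,113),(350,162),(250,157)],.052)[:,:2].mean(0))
print("hole",wrist2w(d,p,Rm,[(305,101)],.02)[0])
print("posts",wrist2w(d,p,Rm,[(451,117),(508,111),(511,148),(456,153)],.04)[:,:2].mean(0))
print("tray",wrist2w(d,p,Rm,[(109,165),(165,170),(166,267),(116,258)],.01)[:,:2].mean(0))
E
```

```text
[[0.4307 0.0944]
 [0.4276 0.1407]
 [0.5264 0.1465]
 [0.5297 0.0953]] [0.47861561 0.11922473]
1.9054793607919989
green [0.42661319 0.11682738]
hole [0.39418515 0.11952616 0.02      ]
posts [0.41856223 0.31126503]
tray [ 0.52843155 -0.10188408]
```

>>> send_rows([
  {"gripper": -1,"linear": [0.0066,-0.0108,-0.04],"delta_rot": [0,0,0.03]},
  {"gripper": -1,"linear": [0.0066,-0.0108,-0.08],"delta_rot": [0,0,0.03]},
  {"gripper": -1,"linear": [0.0066,-0.0108,-0.12],"delta_rot": [0,0,0.03]},
  {"gripper": -1,"linear": [0.0066,-0.0108,-0.1384],"delta_rot": [0,0,0.03]},
  {"gripper": 1,"linear": [0.0066,-0.0108,-0.1384],"delta_rot": [0,0,0.03]},
  {"gripper": 1,"linear": [0.0066,-0.0108,-0.1384],"delta_rot": [0,0,0.03]},
  {"gripper": 1,"linear": [0.0066,-0.0108,-0.1384],"delta_rot": [0,0,0.03]},
  {"gripper": 1,"linear": [0.0066,-0.0108,-0.1384],"delta_rot": [0,0,0.03]},
])

```text
clock: 2.3
position: [0.479, 0.1192, 0.0638]
ee_rot: [0.002, -0.015, 1.0, 0.0]
contact_force: [0.4, 0.3, 3.4]
width: 0.0494
gripper_force: 41.9
```

>>> send_rows([
  {"gripper": 1,"linear": [0,0,0],"delta_rot": [0,0,0]},
  {"gripper": 1,"linear": [0,0,0],"delta_rot": [0,0,0]},
  {"gripper": 1,"linear": [0,0,0],"delta_rot": [0,0,0]},
])

```text
clock: 2.6
position: [0.479, 0.1192, 0.0637]
ee_rot: [0.002, -0.015, 1.0, 0.001]
contact_force: [-0.4, 1.1, 6.3]
width: 0.0492
gripper_force: 42.5
```

>>> send_rows([
  {"gripper": 1,"linear": [0,0,0.015],"delta_rot": [0,0,0]},
  {"gripper": 1,"linear": [0,0,0.04],"delta_rot": [0,0,0]},
  {"gripper": 1,"linear": [0,0,0.07],"delta_rot": [0,0,0]},
  {"gripper": 1,"linear": [0,0,0.09],"delta_rot": [0,0,0]},
  {"gripper": 1,"linear": [0,0,0.09],"delta_rot": [0,0,0]},
])

```text
clock: 3.1
position: [0.4799, 0.1188, 0.1551]
ee_rot: [0.004, -0.015, 1.0, 0.0]
contact_force: [0.6, -0.4, -1.2]
width: 0.0493
gripper_force: 41.7
```

```bash
python3 - <<'E'
from h import *
p,Rm=tool(); d=optics.get_image("wrist"); print(p,Rm.round(3)); cv2.imwrite("pics/w2.png",d["pixels"])
E
```

```text
[0.47992334 0.11877731 0.1550948 ] [[-1.    -0.029  0.007]
 [-0.029  1.     0.001]
 [-0.007  0.    -1.   ]]
```

View pics/w2.png

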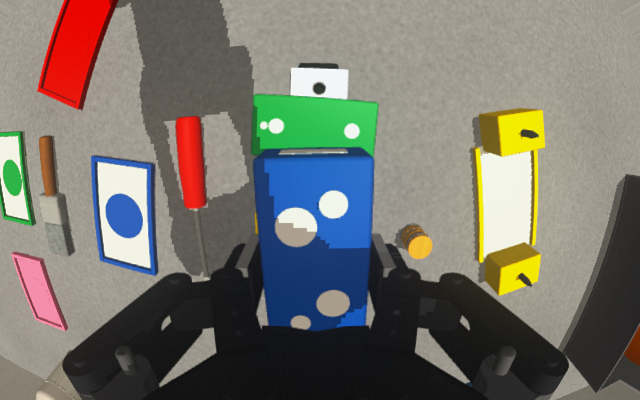

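>>> send_rows([
  {"gripper": 1,"linear": [0.012,-0.045,0],"delta_rot": [0,0,-0.05]},
  {"gripper": 1,"linear": [0.024,-0.09,0],"delta_rot": [0,0,-0.1]},
  {"gripper": 1,"linear": [0.036,-0.135,0],"delta_rot": [0,0,-0.147]},
  {"gripper": 1,"linear": [0.044,-0.18,-0.01],"delta_rot": [0,0,-0.147]},
  {"gripper": 1,"linear": [0.048,-0.2216,-0.03],"delta_rot": [0,0,-0.147]},
  {"gripper": 1,"linear": [0.048,-0.2216,-0.07],"delta_rot": [0,0,-0.147]},
  {"gripper": 1,"linear": [0.048,-0.2216,-0.1],"delta_rot": [0,0,-0.147]},
  {"gripper": 1,"linear": [0.048,-0.2216,-0.1],"delta_rot": [0,0,-0.147]},
])

```text
clock: 3.95
position: [0.5206, -0.102, 0.0468]
ee_rot: [-0.006, 0.06, 0.998, 0.002]
contact_force: [-1.2, -0.1, -1.0]
width: 0.049
gripper_force: 42.0
```

>>> send_rows([
  {"gripper": 1,"linear": [0,0,0],"delta_rot": [0,0,0]},
  {"gripper": 1,"linear": [0,0,0],"delta_rot": [0,0,0]},
])

```text
clock: 4.15
position: [0.5268, -0.103, 0.0532]
ee_rot: [0.001, 0.059, 0.998, -0.0]
contact_force: [0.5, -0.2, -0.7]
width: 0.0495
gripper_force: 42.0
```

```bash
python3 - <<'E'
from h import *
p,Rm=tool(); d=optics.get_image("wrist"); print(p,Rm.round(4)); cv2.imwrite("pics/w3.png",d["pixels"])
s=get_state(); print(s["qpos"],s["contact_force"])
E
```

```text
[ 0.52681437 -0.10301145  0.0532392 ] [[-9.931e-01  1.170e-01  2.300e-03]
 [ 1.170e-01  9.931e-01 -7.000e-04]
 [-2.300e-03 -4.000e-04 -1.000e+00]]
[-3.22649919e-01  3.79598485e-01  1.84336623e+00  1.31083229e-04
  9.15451239e-01 -1.77639251e+00] [ 0.08964109 -0.30220503 -1.09850968]
```

View pics/w3.png

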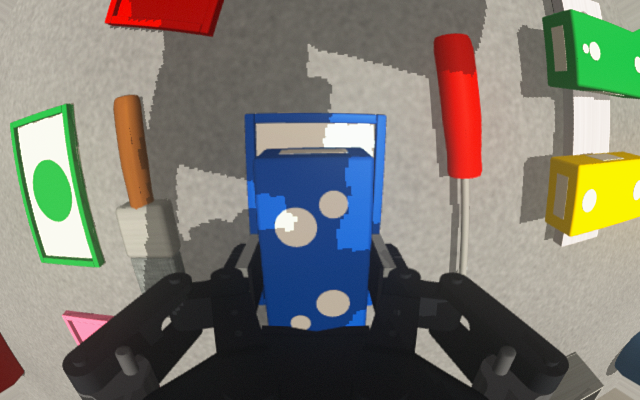

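The pack is centred over the blue tray, with tray lips at columns 248 to 384. Lowering.

>>> send_rows([
  {"gripper": 1,"linear": [0.001,0,-0.02],"delta_rot": [0,0,0]},
  {"gripper": 1,"linear": [0.001,0,-0.03],"delta_rot": [0,0,0]},
  {"gripper": 1,"linear": [0.001,0,-0.0365],"delta_rot": [0,0,0]},
  {"gripper": 1,"linear": [0.001,0,-0.0365],"delta_rot": [0,0,0]},
  {"gripper": 1,"linear": [0.001,0,-0.0365],"delta_rot": [0,0,0]},
])

```text
clock: 4.7
position: [0.5271, -0.103, 0.0161]
ee_rot: [0.0, 0.059, 0.998, -0.0]
contact_force: [0.3, 0.5, -1.1]
width: 0.0491
gripper_force: 41.5
```

>>> send_rows([
  {"gripper": -0.5,"linear": [0,0,0],"delta_rot": [0,0,0]},
  {"gripper": -0.5,"linear": [0,0,0],"delta_rot": [0,0,0]},
  {"gripper": -0.5,"linear": [0,0,0],"delta_rot": [0,0,0]},
  {"gripper": -0.5,"linear": [0,0,0.03],"delta_rot": [0,0,0]},
  {"gripper": -1,"linear": [0,0,0.07],"delta_rot": [0,0,0]},
  {"gripper": -1,"linear": [0,0,0.12],"delta_rot": [0,0,0]},
  {"gripper": -1,"linear": [0,0,0.12],"delta_rot": [0,0,0]},
])

```text
clock: 5.4
position: [0.5314, -0.1045, 0.1424]
ee_rot: [0.007, 0.059, 0.998, -0.002]
contact_force: [1.3, -0.4, -0.2]
width: 0.085
gripper_force: 0.0
```

>>> send_rows([
  {"gripper": -1,"linear": [-0.02,0.045,0.01],"delta_rot": [0,0,-0.14]},
  {"gripper": -1,"linear": [-0.04,0.09,0.02],"delta_rot": [0,0,-0.28]},
  {"gripper": -1,"linear": [-0.06,0.13,0.024],"delta_rot": [0,0,-0.42]},
  {"gripper": -1,"linear": [-0.08,0.17,0.024],"delta_rot": [0,0,-0.56]},
  {"gripper": -1,"linear": [-0.095,0.2,0.024],"delta_rot": [0,0,-0.7]},
  {"gripper": -1,"linear": [-0.101,0.2197,0.024],"delta_rot": [0,0,-0.84]},
  {"gripper": -1,"linear": [-0.101,0.2197,0.024],"delta_rot": [0,0,-0.98]},
  {"gripper": -1,"linear": [-0.101,0.2197,0.024],"delta_rot": [0,0,-1.12]},
])

```text
clock: 6.2
position: [0.425, 0.1175, 0.1593]
ee_rot: [-0.0, 0.582, 0.813, -0.0]
contact_force: [0.6, -0.8, -0.4]
width: 0.0856
gripper_force: 0.0
```

>>> send_rows([
  {"gripper": -1,"linear": [0,0,0],"delta_rot": [0,0,-0.14]},
  {"gripper": -1,"linear": [0,0,0],"delta_rot": [0,0,-0.28]},
  {"gripper": -1,"linear": [0,0,0],"delta_rot": [0,0,-0.35]},
  {"gripper": -1,"linear": [0,0,0],"delta_rot": [0,0,-0.35]},
  {"gripper": -1,"linear": [0,0,0],"delta_rot": [0,0,-0.35]},
])

```text
clock: 6.7
position: [0.4255, 0.1167, 0.1594]
ee_rot: [-0.0, 0.713, 0.702, -0.0]
contact_force: [0.7, -0.6, -0.2]
width: 0.0854
gripper_force: 0.0
```

```bash
python3 - <<'E'
from h import *
p,Rm=tool(); d=optics.get_image("top"); print(p,Rm.round(3)); im=d["pixels"]
hsv=cv2.cvtColor(im,cv2.COLOR_BGR2HSV); H,S,V=[hsv[...,i].astype(int) for i in range(3)]
a=im[120:260,230:490]
w=optics.get_image("wrist")["pixels"]
cv2.imwrite("pics/w4.png",np.vstack([cv2.resize(a,(520,280)),cv2.resize(w,(520,315))]))
E
```

```text
[0.425533   0.11671235 0.15936586] [[ 0.016  1.    -0.   ]
 [ 1.    -0.016 -0.   ]
 [-0.    -0.    -1.   ]]
```

View pics/w4.png

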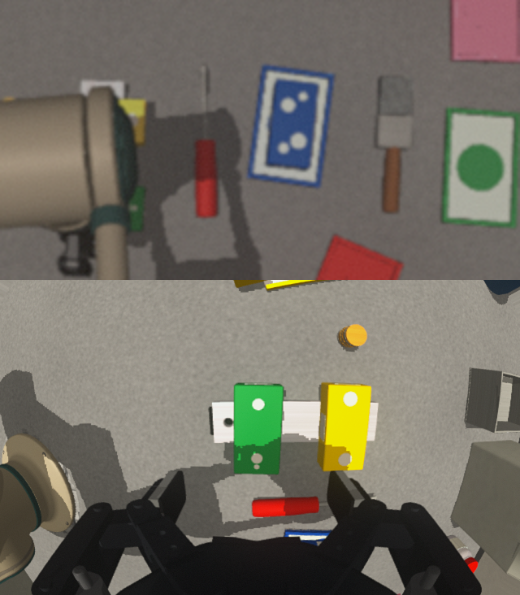

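The soap lies well inside the blue tray. The green pack's top corners in the lower view are (235,384),(283,386),(280,473),(234,473).

```bash
python3 - <<'E'
from h import *
p,Rm=tool(); d=optics.get_image("wrist")
for n,c in (("green",[(235,384),(283,386),(280,473),(234,473)]),("yellow",[(325,384),(370,384),(369,470),(320,470)])):
    uv=(np.array(c,float)-[0,280])*[640/520,400/315]
    w=wrist2w(d,p,Rm,uv,.052)[:,:2]; L=w[2]+w[3]-w[0]-w[1]
    print(n,w.mean(0).round(4),np.degrees(np.arctan2(L[1],L[0])),np.linalg.norm(L)/2)
E
```

```text
green [0.4284 0.1162] -92.08982979867119 0.09833921998054512
yellow [0.5252 0.1171] -87.25534075244754 0.10024947496534678
```

>>> send_rows([
  {"gripper": -1,"linear": [0.0015,0,-0.04],"delta_rot": [0,0,0]},
  {"gripper": -1,"linear": [0.0015,0,-0.08],"delta_rot": [0,0,0]},
  {"gripper": -1,"linear": [0.0015,0,-0.115],"delta_rot": [0,0,0]},
  {"gripper": -1,"linear": [0.0015,0,-0.128],"delta_rot": [0,0,0]},
  {"gripper": -1,"linear": [0.0015,0,-0.128],"delta_rot": [0,0,0]},
  {"gripper": -1,"linear": [0.0015,0,-0.128],"delta_rot": [0,0,0]},
  {"gripper": 1,"linear": [0.0015,0,-0.128],"delta_rot": [0,0,0]},
  {"gripper": 1,"linear": [0.0015,0,-0.128],"delta_rot": [0,0,0]},
])

```text
clock: 7.65
position: [0.4283, 0.1169, 0.0328]
ee_rot: [0.001, 0.713, 0.701, 0.001]
contact_force: [0.5, -0.1, -0.2]
width: 0.0587
gripper_force: 0.0
```

>>> send_rows([
  {"gripper": 1,"linear": [0,0,0],"delta_rot": [0,0,0]},
  {"gripper": 1,"linear": [0,0,0],"delta_rot": [0,0,0]},
  {"gripper": 1,"linear": [0,0,0],"delta_rot": [0,0,0]},
  {"gripper": 1,"linear": [0,0,0],"delta_rot": [0,0,0]},
])

```text
clock: 8.05
position: [0.428, 0.1169, 0.0328]
ee_rot: [0.001, 0.713, 0.701, 0.001]
contact_force: [-0.8, -0.2, 5.6]
width: 0.0489
gripper_force: 41.5
```

>>> send_rows([
  {"gripper": 1,"linear": [0,0,0.02],"delta_rot": [0,0,0]},
  {"gripper": 1,"linear": [0,0,0.06],"delta_rot": [0,0,0]},
  {"gripper": 1,"linear": [0,-0.02,0.1],"delta_rot": [0,0,0]},
  {"gripper": 1,"linear": [0.005,-0.06,0.12],"delta_rot": [0,0,-0.14]},
  {"gripper": 1,"linear": [0.012,-0.105,0.12],"delta_rot": [0,0,-0.28]},
  {"gripper": 1,"linear": [0.018,-0.15,0.12],"delta_rot": [0,0,-0.42]},
  {"gripper": 1,"linear": [0.024,-0.195,0.12],"delta_rot": [0,0,-0.56]},
  {"gripper": 1,"linear": [0.03,-0.24,0.12],"delta_rot": [0,0,-0.7]},
])

```text
clock: 8.85
position: [0.457, -0.1249, 0.1521]
ee_rot: [0.0, 0.911, 0.411, 0.0]
contact_force: [1.4, 0.4, -1.3]
width: 0.0492
gripper_force: 42.4
```

>>> send_rows([
  {"gripper": 1,"linear": [0.006,-0.045,0],"delta_rot": [0,0,-0.14]},
  {"gripper": 1,"linear": [0.012,-0.09,0],"delta_rot": [0,0,-0.28]},
  {"gripper": 1,"linear": [0.018,-0.135,0],"delta_rot": [0,0,-0.42]},
  {"gripper": 1,"linear": [0.022,-0.17,0],"delta_rot": [0,0,-0.56]},
  {"gripper": 1,"linear": [0.0248,-0.19,0],"delta_rot": [0,0,-0.7]},
  {"gripper": 1,"linear": [0.0248,-0.2024,0],"delta_rot": [0,0,-0.84]},
  {"gripper": 1,"linear": [0.0248,-0.2024,0],"delta_rot": [0,0,-0.9]},
  {"gripper": 1,"linear": [0.0248,-0.2024,0],"delta_rot": [0,0,-0.9]},
])

```text
clock: 9.65
position: [0.4817, -0.3259, 0.1514]
ee_rot: [-0.0, 1.0, -0.023, -0.0]
contact_force: [-0.3, 0.8, -1.1]
width: 0.0492
gripper_force: 42.4
```

>>> send_rows([
  {"gripper": 1,"linear": [0,0,-0.03],"delta_rot": [0,0,0]},
  {"gripper": 1,"linear": [0,0,-0.06],"delta_rot": [0,0,0]},
  {"gripper": 1,"linear": [0,0,-0.09],"delta_rot": [0,0,0]},
  {"gripper": 1,"linear": [0,0,-0.09],"delta_rot": [0,0,0]},
  {"gripper": 1,"linear": [0,0,-0.09],"delta_rot": [0,0,0]},
])

```text
clock: 10.15
position: [0.482, -0.3252, 0.0619]
ee_rot: [-0.0, 1.0, -0.022, -0.0]
contact_force: [0.5, -0.5, -1.6]
width: 0.0491
gripper_force: 42.4
```

```bash
python3 - <<'E'
from h import *
p,Rm=tool(); d=optics.get_image("wrist"); print(p,Rm.round(4)); cv2.imwrite("pics/w5.png",d["pixels"])
E
```

```text
[ 0.48203613 -0.32524934  0.06185029] [[ 9.99e-01 -4.50e-02 -6.00e-04]
 [-4.50e-02 -9.99e-01  5.00e-04]
 [-6.00e-04 -4.00e-04 -1.00e+00]]
```

View pics/w5.png

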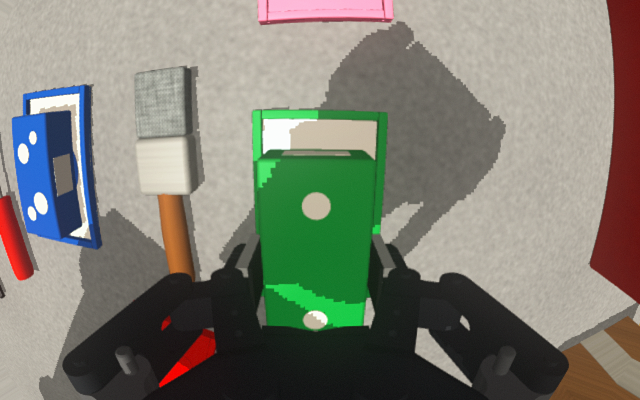

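The green pack is centred over the green tray, with tray lips at columns 254 to 386. Lowering and releasing.

>>> send_rows([
  {"gripper": 1,"linear": [0.001,0,-0.02],"delta_rot": [0,0,0]},
  {"gripper": 1,"linear": [0.001,0,-0.035],"delta_rot": [0,0,0]},
  {"gripper": 1,"linear": [0.001,0,-0.0445],"delta_rot": [0,0,0]},
  {"gripper": 1,"linear": [0.001,0,-0.0445],"delta_rot": [0,0,0]},
  {"gripper": 1,"linear": [0.001,0,-0.0445],"delta_rot": [0,0,0]},
])

```text
clock: 10.7
position: [0.4837, -0.3262, 0.0183]
ee_rot: [0.001, 1.0, -0.023, 0.001]
contact_force: [-0.9, -0.2, -1.0]
width: 0.0496
gripper_force: 42.5
```

>>> send_rows([
  {"gripper": -0.5,"linear": [0,0,0],"delta_rot": [0,0,0]},
  {"gripper": -0.5,"linear": [0,0,0],"delta_rot": [0,0,0]},
  {"gripper": -0.5,"linear": [0,0,0],"delta_rot": [0,0,0]},
  {"gripper": -0.5,"linear": [0,0,0.03],"delta_rot": [0,0,0]},
  {"gripper": -1,"linear": [0,0,0.07],"delta_rot": [0,0,0]},
  {"gripper": -1,"linear": [0,0,0.12],"delta_rot": [0,0,0]},
  {"gripper": -1,"linear": [0,0,0.14],"delta_rot": [0,0,0]},
])

```text
clock: 11.4
position: [0.485, -0.3273, 0.1624]
ee_rot: [0.003, 1.0, -0.023, 0.003]
contact_force: [0.4, -1.7, 0.8]
width: 0.0855
gripper_force: 0.0
```

>>> send_rows([
  {"gripper": -1,"linear": [0.004,0.045,0],"delta_rot": [0,0,0.14]},
  {"gripper": -1,"linear": [0.008,0.09,0],"delta_rot": [0,0,0.28]},
  {"gripper": -1,"linear": [0.012,0.135,0],"delta_rot": [0,0,0.42]},
  {"gripper": -1,"linear": [0.016,0.18,0],"delta_rot": [0,0,0.56]},
  {"gripper": -1,"linear": [0.02,0.225,0],"delta_rot": [0,0,0.7]},
  {"gripper": -1,"linear": [0.024,0.27,0],"delta_rot": [0,0,0.84]},
  {"gripper": -1,"linear": [0.028,0.315,0],"delta_rot": [0,0,0.98]},
  {"gripper": -1,"linear": [0.032,0.36,0],"delta_rot": [0,0,1.12]},
])

```text
clock: 12.2
position: [0.515, 0.0361, 0.1576]
ee_rot: [0.0, 0.858, 0.514, 0.0]
contact_force: [1.0, -0.2, -0.8]
width: 0.0852
gripper_force: 0.0
```

>>> send_rows([
  {"gripper": -1,"linear": [0.004,0.04,0],"delta_rot": [0,0,0.14]},
  {"gripper": -1,"linear": [0.01,0.083,0],"delta_rot": [0,0,0.28]},
  {"gripper": -1,"linear": [0.01,0.083,0],"delta_rot": [0,0,0.42]},
  {"gripper": -1,"linear": [0.01,0.083,0],"delta_rot": [0,0,0.495]},
  {"gripper": -1,"linear": [0.01,0.083,0],"delta_rot": [0,0,0.495]},
  {"gripper": -1,"linear": [0.01,0.083,0],"delta_rot": [0,0,0.495]},
])

```text
clock: 12.8
position: [0.525, 0.1173, 0.1573]
ee_rot: [0.0, 0.708, 0.706, 0.0]
contact_force: [0.8, 0.2, -0.4]
width: 0.0853
gripper_force: 0.0
```

```bash
python3 - <<'E'
from h import *
p,Rm=tool(); d=optics.get_image("wrist"); print(p,Rm.round(4)); cv2.imwrite("pics/w6.png",d["pixels"])
E
```

```text
[0.52499665 0.11728146 0.15729861] [[ 3.7e-03  1.0e+00  3.0e-04]
 [ 1.0e+00 -3.7e-03 -0.0e+00]
 [-0.0e+00  3.0e-04 -1.0e+00]]
```

View pics/w6.png

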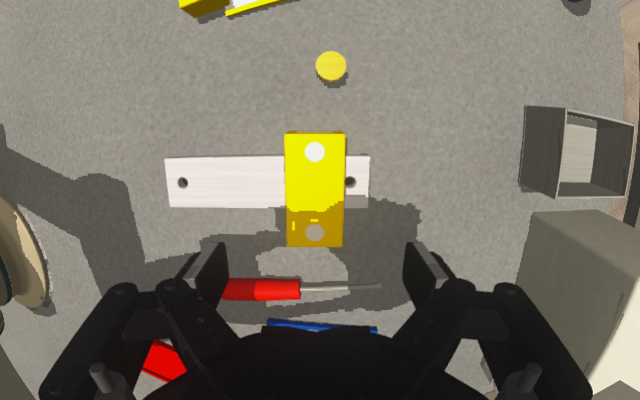

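The yellow pack is centred at column 315 and square to the gripper. The bar holes are visible at (182,183) and (350,182).

>>> send_rows([
  {"gripper": -1,"linear": [0,0,-0.04],"delta_rot": [0,0,0]},
  {"gripper": -1,"linear": [0,0,-0.08],"delta_rot": [0,0,0]},
  {"gripper": -1,"linear": [0,0,-0.115],"delta_rot": [0,0,0]},
  {"gripper": -1,"linear": [0,0,-0.125],"delta_rot": [0,0,0]},
  {"gripper": -1,"linear": [0,0,-0.125],"delta_rot": [0,0,0]},
  {"gripper": -1,"linear": [0,0,-0.125],"delta_rot": [0,0,0]},
  {"gripper": 1,"linear": [0,0,-0.125],"delta_rot": [0,0,0]},
  {"gripper": 1,"linear": [0,0,-0.125],"delta_rot": [0,0,0]},
])

```text
clock: 13.65
position: [0.5263, 0.1175, 0.0338]
ee_rot: [0.001, 0.708, 0.706, 0.001]
contact_force: [-0.6, 0.2, 0.9]
width: 0.0593
gripper_force: 0.0
```

>>> send_rows([
  {"gripper": 1,"linear": [0,0,0],"delta_rot": [0,0,0]},
  {"gripper": 1,"linear": [0,0,0],"delta_rot": [0,0,0]},
  {"gripper": 1,"linear": [0,0,0],"delta_rot": [0,0,0]},
  {"gripper": 1,"linear": [0,0,0],"delta_rot": [0,0,0]},
])

```text
clock: 14.05
position: [0.526, 0.1175, 0.0337]
ee_rot: [0.001, 0.708, 0.706, 0.001]
contact_force: [-0.9, 0.2, 5.5]
width: 0.0488
gripper_force: 42.5
```

>>> send_rows([
  {"gripper": 1,"linear": [0,0,0.02],"delta_rot": [0,0,0]},
  {"gripper": 1,"linear": [0,0,0.06],"delta_rot": [0,0,0]},
  {"gripper": 1,"linear": [0,0,0.1],"delta_rot": [0,0,0.14]},
  {"gripper": 1,"linear": [-0.004,0.02,0.125],"delta_rot": [0,0,0.28]},
  {"gripper": 1,"linear": [-0.008,0.05,0.125],"delta_rot": [0,0,0.42]},
  {"gripper": 1,"linear": [-0.012,0.08,0.125],"delta_rot": [0,0,0.56]},
  {"gripper": 1,"linear": [-0.016,0.11,0.125],"delta_rot": [0,0,0.7]},
  {"gripper": 1,"linear": [-0.02,0.14,0.125],"delta_rot": [0,0,0.84]},
])

```text
clock: 14.85
position: [0.5046, 0.2584, 0.1576]
ee_rot: [0.0, 0.356, 0.935, 0.0]
contact_force: [0.0, -0.4, -1.8]
width: 0.0491
gripper_force: 42.0
```

>>> send_rows([
  {"gripper": 1,"linear": [-0.004,0.03,0],"delta_rot": [0,0,0.14]},
  {"gripper": 1,"linear": [-0.0085,0.06,0],"delta_rot": [0,0,0.28]},
  {"gripper": 1,"linear": [-0.0095,0.079,0],"delta_rot": [0,0,0.42]},
  {"gripper": 1,"linear": [-0.0095,0.079,0],"delta_rot": [0,0,0.56]},
  {"gripper": 1,"linear": [-0.0095,0.079,0],"delta_rot": [0,0,0.7]},
  {"gripper": 1,"linear": [-0.0095,0.079,0],"delta_rot": [0,0,0.84]},
  {"gripper": 1,"linear": [-0.0095,0.079,0],"delta_rot": [0,0,0.98]},
  {"gripper": 1,"linear": [-0.0095,0.079,0],"delta_rot": [0,0,0.993]},
])

```text
clock: 15.65
position: [0.4953, 0.3364, 0.1573]
ee_rot: [-0.0, -0.13, 0.992, 0.0]
contact_force: [-0.4, 0.3, -0.6]
width: 0.0488
gripper_force: 42.0
```

>>> send_rows([
  {"gripper": 1,"linear": [0,0,-0.02],"delta_rot": [0,0,0]},
  {"gripper": 1,"linear": [0,0,-0.03],"delta_rot": [0,0,0]},
  {"gripper": 1,"linear": [0,0,-0.03],"delta_rot": [0,0,0]},
])

```text
clock: 15.95
position: [0.4942, 0.3356, 0.1254]
ee_rot: [-0.002, -0.129, 0.992, -0.001]
contact_force: [-0.5, -0.2, -1.3]
width: 0.049
gripper_force: 42.0
```

```bash
python3 - <<'E'
from h import *
p,Rm=tool(); d=optics.get_image("wrist"); print(p,Rm.round(4)); cv2.imwrite("pics/w7.png",d["pixels"])
E
```

```text
[0.49416718 0.33560338 0.12542488] [[-9.667e-01 -2.559e-01 -3.700e-03]
 [-2.558e-01  9.667e-01 -1.800e-03]
 [ 4.100e-03 -8.000e-04 -1.000e+00]]
```

View pics/w7.png

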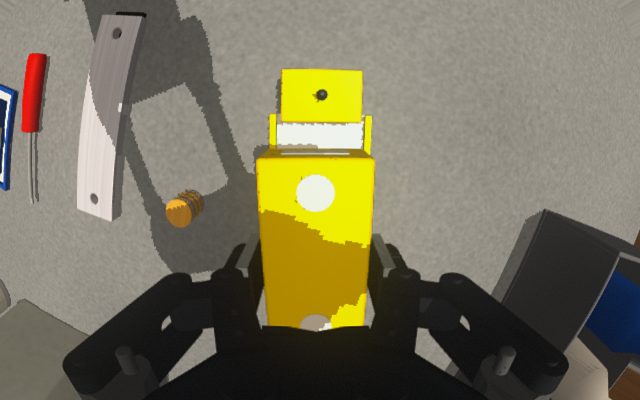

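The near post top is at (281,69),(362,71),(362,122),(279,122), with its pin at about (321,95).

```bash
python3 - <<'E'
from h import *
p,Rm=tool(); d=optics.get_image("wrist"); print(p); im=d["pixels"]
w=wrist2w(d,p,Rm,[(281,69),(362,71),(362,122),(279,122)],.04)[:,:2]; print(w.round(4),w.mean(0))
e=w[0]+w[1]-w[2]-w[3]; print("ax",np.degrees(np.arctan2(-e[1],-e[0])))
print("pin tip",wrist2w(d,p,Rm,[(321,94)],.064))
w2=wrist2w(d,p,Rm,[(269,114),(372,116)],.01)[:,:2]; print(w2)
cv2.imwrite("pics/w7c.png",cv2.resize(im[55:165,240:400],None,fx=5,fy=5,interpolation=cv2.INTER_CUBIC))
E
```

```text
[0.49492602 0.33598466 0.1263985 ]
[[0.4063 0.2859]
 [0.3923 0.3434]
 [0.4291 0.3535]
 [0.4449 0.2943]] [0.41816823 0.31927298]
ax 13.760637420547917
pin tip [[0.41843956 0.31884437 0.064     ]]
[[0.44247319 0.28136258]
 [0.42189931 0.36493051]]
```

View pics/w7c.png

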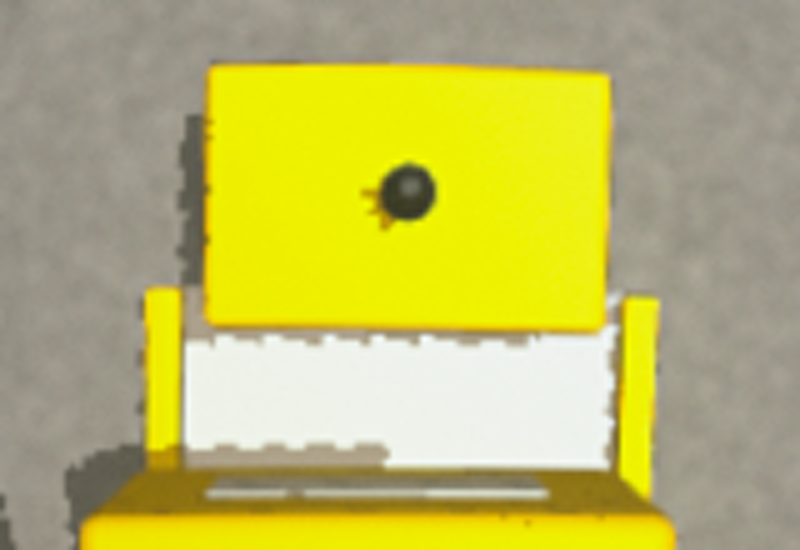

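>>> send_rows([
  {"gripper": 1,"linear": [0.002,0.002,-0.03],"delta_rot": [0,0,0]},
  {"gripper": 1,"linear": [0.002,0.002,-0.06],"delta_rot": [0,0,0]},
  {"gripper": 1,"linear": [0.002,0.002,-0.085],"delta_rot": [0,0,0]},
  {"gripper": 1,"linear": [0.002,0.002,-0.1],"delta_rot": [0,0,0]},
  {"gripper": 1,"linear": [0.002,0.002,-0.108],"delta_rot": [0,0,0]},
  {"gripper": 1,"linear": [0.002,0.002,-0.108],"delta_rot": [0,0,0]},
  {"gripper": 1,"linear": [0.002,0.002,-0.108],"delta_rot": [0,0,0]},
])

```text
clock: 16.75
position: [0.4984, 0.3388, 0.0201]
ee_rot: [0.001, -0.13, 0.992, 0.0]
contact_force: [-0.6, 0.5, -1.1]
width: 0.0491
gripper_force: 42.0
```

>>> send_rows([
  {"gripper": -0.5,"linear": [0,0,0],"delta_rot": [0,0,0]},
  {"gripper": -0.5,"linear": [0,0,0],"delta_rot": [0,0,0]},
  {"gripper": -0.5,"linear": [0,0,0],"delta_rot": [0,0,0]},
  {"gripper": -0.5,"linear": [0,0,0.03],"delta_rot": [0,0,0]},
  {"gripper": -1,"linear": [0,0,0.07],"delta_rot": [0,0,0]},
  {"gripper": -1,"linear": [0,0,0.12],"delta_rot": [0,0,0]},
  {"gripper": -1,"linear": [-0.03,0,0.16],"delta_rot": [0,0,0]},
  {"gripper": -1,"linear": [-0.06,-0.01,0.18],"delta_rot": [0,0,0]},
])

```text
clock: 17.55
position: [0.4392, 0.33, 0.2035]
ee_rot: [0.004, -0.13, 0.992, 0.002]
contact_force: [-0.6, -0.2, -0.6]
width: 0.0853
gripper_force: 0.0
```

>>> send_rows([
  {"gripper": -1,"linear": [0.02,0,0],"delta_rot": [0,0,0]},
  {"gripper": -1,"linear": [0.05,0.01,0],"delta_rot": [0,0,0]},
  {"gripper": -1,"linear": [0.05,0.01,0],"delta_rot": [0,0,0]},
  {"gripper": -1,"linear": [0.05,0.01,0],"delta_rot": [0,0,0]},
  {"gripper": -1,"linear": [0.05,0.01,0],"delta_rot": [0,0,0]},
])

```text
clock: 18.05
position: [0.4866, 0.338, 0.1989]
ee_rot: [-0.001, -0.13, 0.992, -0.0]
contact_force: [-0.2, -0.1, -0.8]
width: 0.0855
gripper_force: 0.0
```

```bash
python3 - <<'E'
from h import *
p,Rm=tool(); d=optics.get_image("wrist"); print(p,Rm.round(4)); im=d["pixels"]
np.savez("w8.npz",p=p,R=Rm)
cv2.imwrite("pics/w8.png",cv2.resize(im[90:290,200:460],None,fx=3,fy=3,interpolation=cv2.INTER_CUBIC))
E
```

```text
[0.48663431 0.33801244 0.19885523] [[-9.663e-01 -2.573e-01 -1.400e-03]
 [-2.573e-01  9.663e-01 -5.000e-04]
 [ 1.500e-03 -1.000e-04 -1.000e+00]]
```

View pics/w8.png

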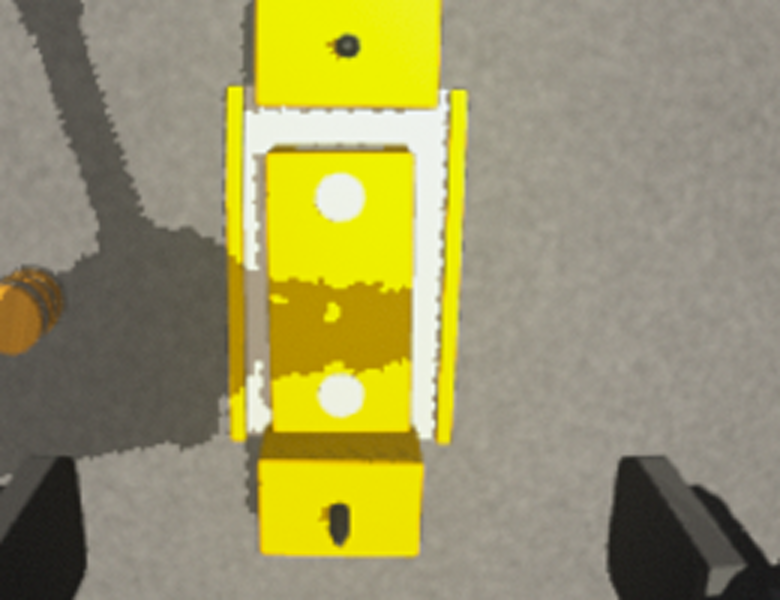

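The pack lies in the cradle. In the crop, the near pin is at (347,44), seen from straight above. The far pin has its base at (340,508) and its tip at (339,543). The post corners are also clear.

```bash
python3 - <<'E'
from h import *
z=np.load("w8.npz"); d=optics.get_image("wrist")
f=lambda c,h: wrist2w(d,z["p"],z["R"],np.array(c,float)/3+[199.67,89.67],h)[:,:2]
print("near",f([(347,44)],.064),f([(347,46)],.04))
print("far tip",f([(339,543)],.064),"base",f([(340,508)],.04))
w=f([(260,460),(422,460),(420,555),(260,553)],.04); print("far post",w.round(4),w.mean(0))
w=f([(255,104),(440,106)],.04); print("near inner edge",w)
for h,c in((.064,[(347,44),(339,543)]),(.04,[(347,46),(340,508)])):
    a,b=f(c,h); v=b-a; print(h,(a+b)/2,np.degrees(np.arctan2(v[1],v[0])),np.linalg.norm(v))
w=f([(270,151),(411,151),(411,433),(272,433)],.036); print("pack",w.mean(0))
E
```

```text
near [[0.41681944 0.31867699]] [[0.41712959 0.31873976]]
far tip [[0.5759837  0.35809736]] base [[0.57499358 0.35800083]]
far post [[0.5637 0.3255]
 [0.5488 0.3814]
 [0.5869 0.3921]
 [0.6015 0.334 ]] [0.57524877 0.35823632]
near inner edge [[0.44275338 0.29476786]
 [0.42803565 0.35274392]]
0.064 [0.49640157 0.33838717] 13.91058203769194 0.16397324995192236
0.04 [0.49606158 0.3383703 ] 13.966221769553963 0.16267289380010944
pack [0.4993464  0.33842069]
```

>>> send_rows([
  {"gripper": -1,"linear": [-0.004,-0.045,0],"delta_rot": [0,0,-0.1]},
  {"gripper": -1,"linear": [-0.008,-0.09,0],"delta_rot": [0,0,-0.2]},
  {"gripper": -1,"linear": [-0.012,-0.135,0],"delta_rot": [0,0,-0.268]},
  {"gripper": -1,"linear": [-0.016,-0.18,0],"delta_rot": [0,0,-0.268]},
  {"gripper": -1,"linear": [-0.0206,-0.2187,0],"delta_rot": [0,0,-0.268]},
  {"gripper": -1,"linear": [-0.0206,-0.2187,0],"delta_rot": [0,0,-0.268]},
  {"gripper": -1,"linear": [-0.0206,-0.2187,0],"delta_rot": [0,0,-0.268]},
  {"gripper": -1,"linear": [-0.0206,-0.2187,0],"delta_rot": [0,0,-0.268]},
])

```text
clock: 18.95
position: [0.4669, 0.1205, 0.1993]
ee_rot: [0.0, 0.004, 1.0, 0.0]
contact_force: [0.1, 0.9, 0.2]
width: 0.0852
gripper_force: 0.0
```

```bash
python3 - <<'E'
from h import *
p,Rm=tool(); d=optics.get_image("wrist"); print(p,Rm.round(4)); im=d["pixels"]
np.savez("w9.npz",p=p,R=Rm)
cv2.imwrite("pics/w9.png",cv2.resize(im[90:290,200:460],None,fx=3,fy=3,interpolation=cv2.INTER_CUBIC))
E
```

```text
[0.46694485 0.1205021  0.19932144] [[-1.0e+00  7.3e-03  4.0e-04]
 [ 7.3e-03  1.0e+00  9.0e-04]
 [-4.0e-04  9.0e-04 -1.0e+00]]
```

View pics/w9.png

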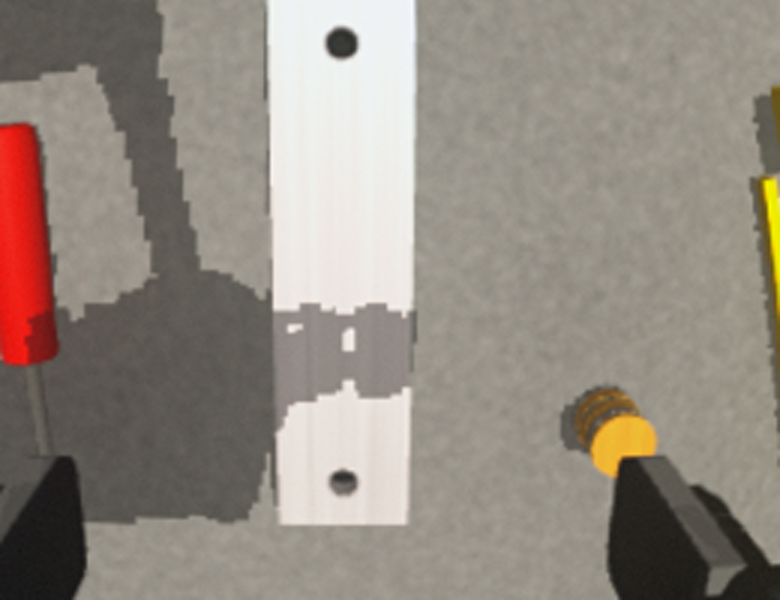

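The bar is clear. The holes in the crop are at (341,43) and (344,481).

```bash
python3 - <<'E'
from h import *
z=np.load("w9.npz"); d=optics.get_image("wrist")
f=lambda c,h: wrist2w(d,z["p"],z["R"],np.array(c,float)/3+[199.67,89.67],h)[:,:2]
a,b=f([(341,43),(344,481)],.02); v=b-a; print((a+b)/2,np.degrees(np.arctan2(v[1],v[0])),np.linalg.norm(v))
print(tool())
E
```

```text
[0.47562034 0.11842646] -0.15196131333911458 0.1630550993001387
(array([0.46701641, 0.12083143, 0.19914281]), array([[-9.99981316e-01,  6.11113456e-03,  1.47253546e-04],
       [ 6.11121264e-03,  9.99981183e-01,  5.35736568e-04],
       [-1.43976817e-04,  5.36626456e-04, -9.99999846e-01]]))
```

>>> send_rows([
  {"gripper": -1,"linear": [0.0086,-0.0024,-0.045],"delta_rot": [0,0,0]},
  {"gripper": -1,"linear": [0.0086,-0.0024,-0.09],"delta_rot": [0,0,0]},
  {"gripper": -1,"linear": [0.0086,-0.0024,-0.13],"delta_rot": [0,0,0]},
  {"gripper": -1,"linear": [0.0086,-0.0024,-0.16],"delta_rot": [0,0,0]},
  {"gripper": -1,"linear": [0.0086,-0.0024,-0.18],"delta_rot": [0,0,0]},
  {"gripper": -1,"linear": [0.0086,-0.0024,-0.19],"delta_rot": [0,0,0]},
  {"gripper": -1,"linear": [0.0086,-0.0024,-0.195],"delta_rot": [0,0,0]},
  {"gripper": -1,"linear": [0.0086,-0.0024,-0.195],"delta_rot": [0,0,0]},
])

```text
clock: 19.85
position: [0.4758, 0.1178, 0.0041]
ee_rot: [0.0, 0.003, 1.0, 0.0]
contact_force: [-0.1, 0.6, 0.7]
width: 0.0856
gripper_force: 0.0
```

>>> send_rows([
  {"gripper": -1,"linear": [0,0,0],"delta_rot": [0,0,0]},
  {"gripper": -1,"linear": [0,0,0],"delta_rot": [0,0,0]},
])

```text
clock: 20.05
position: [0.4765, 0.1174, 0.0052]
ee_rot: [0.001, 0.004, 1.0, 0.0]
contact_force: [-0.7, 0.7, 1.2]
width: 0.0851
gripper_force: 0.0
```

>>> send_rows([
  {"gripper": 1,"linear": [0,0.001,0],"delta_rot": [0,0,0]},
  {"gripper": 1,"linear": [0,0.001,0],"delta_rot": [0,0,0]},
  {"gripper": 1,"linear": [0,0.001,0],"delta_rot": [0,0,0]},
  {"gripper": 1,"linear": [0,0.001,0],"delta_rot": [0,0,0]},
  {"gripper": 1,"linear": [0,0.001,0],"delta_rot": [0,0,0]},
  {"gripper": 1,"linear": [0,0.001,0],"delta_rot": [0,0,0]},
], newtons=70)

```text
clock: 20.65
position: [0.476, 0.1183, 0.005]
ee_rot: [0.001, 0.004, 1.0, 0.0]
contact_force: [-0.4, -0.2, 5.5]
width: 0.0482
gripper_force: 72.6
```

>>> send_rows([
  {"gripper": 1,"linear": [0,0,0.01],"delta_rot": [0,0,0]},
  {"gripper": 1,"linear": [0,0,0.04],"delta_rot": [0,0,0]},
  {"gripper": 1,"linear": [0,0,0.08],"delta_rot": [0,0,0]},
  {"gripper": 1,"linear": [0,0,0.12],"delta_rot": [0,0,0]},
  {"gripper": 1,"linear": [0,0,0.13],"delta_rot": [0,0,0]},
  {"gripper": 1,"linear": [0,0,0.13],"delta_rot": [0,0,0]},
  {"gripper": 1,"linear": [0,0,0.13],"delta_rot": [0,0,0]},
])

```text
clock: 21.35
position: [0.4741, 0.1181, 0.1329]
ee_rot: [-0.001, 0.004, 1.0, -0.0]
contact_force: [-0.6, -0.1, -3.1]
width: 0.0482
gripper_force: 73.4
```

>>> send_rows([
  {"gripper": 1,"linear": [0.004,0.03,0],"delta_rot": [0,0,0.05]},
  {"gripper": 1,"linear": [0.008,0.07,0],"delta_rot": [0,0,0.1]},
  {"gripper": 1,"linear": [0.012,0.11,0],"delta_rot": [0,0,0.15]},
  {"gripper": 1,"linear": [0.016,0.15,0],"delta_rot": [0,0,0.2]},
  {"gripper": 1,"linear": [0.019,0.19,0],"delta_rot": [0,0,0.251]},
  {"gripper": 1,"linear": [0.0215,0.215,0],"delta_rot": [0,0,0.251]},
  {"gripper": 1,"linear": [0.0215,0.2203,0],"delta_rot": [0,0,0.251]},
  {"gripper": 1,"linear": [0.0215,0.2203,0],"delta_rot": [0,0,0.251]},
])

```text
clock: 22.15
position: [0.4956, 0.3384, 0.1314]
ee_rot: [-0.002, -0.122, 0.993, -0.001]
contact_force: [-0.0, -0.1, -2.8]
width: 0.0483
gripper_force: 73.5
```

>>> send_rows([
  {"gripper": 1,"linear": [0,0,-0.02],"delta_rot": [0,0,0]},
  {"gripper": 1,"linear": [0,0,-0.04],"delta_rot": [0,0,0]},
  {"gripper": 1,"linear": [0,0,-0.05],"delta_rot": [0,0,0]},
  {"gripper": 1,"linear": [0,0,-0.05],"delta_rot": [0,0,0]},
  {"gripper": 1,"linear": [0,0,-0.05],"delta_rot": [0,0,0]},
  {"gripper": 1,"linear": [0,0,-0.05],"delta_rot": [0,0,0]},
])

```text
clock: 22.75
position: [0.4978, 0.3385, 0.0851]
ee_rot: [0.001, -0.121, 0.993, 0.0]
contact_force: [0.8, 0.1, -2.9]
width: 0.0482
gripper_force: 73.4
```

```bash
python3 - <<'E'
from h import *
p,Rm=tool(); d=optics.get_image("wrist"); print(p,Rm.round(4), np.degrees(np.arctan2(Rm[1,1],Rm[0,1]))-90); cv2.imwrite("pics/w10.png",d["pixels"])
np.savez("w10.npz",p=p,R=Rm)
E
```

```text
[0.49784416 0.33854043 0.08511483] [[-9.707e-01 -2.404e-01  1.700e-03]
 [-2.404e-01  9.707e-01  9.000e-04]
 [-1.800e-03  4.000e-04 -1.000e+00]] 13.908373349291935
```

View pics/w10.png

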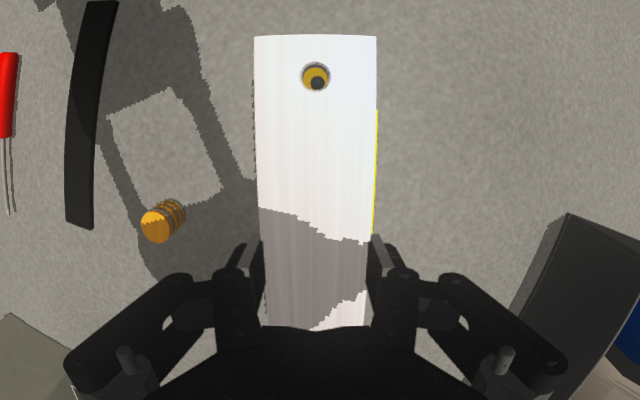

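The pin shows through the near hole: hole centre about (315,76), pin tip about (317,83). I'll refine both with image code, as the picture allowance is used up.

```bash
cat > pin.py <<'E'
from h import *
def run(off=.003):
    p,Rm=tool(); d=optics.get_image("wrist"); im=d["pixels"]
    x0,y0,x1,y1=285,50,345,110
    c=im[y0:y1,x0:x1].astype(int); hsv=cv2.cvtColor(im[y0:y1,x0:x1],cv2.COLOR_BGR2HSV).astype(int)
    white=(hsv[...,1]<60)&(hsv[...,2]>150)
    n,l,s,cen=cv2.connectedComponentsWithStats((~white).astype(np.uint8))
    k=1+np.argmin(np.hypot(*(cen[1:]-[30,26]).T)); hole=l==k
    v,u=np.nonzero(hole); hc=np.array([(u.min()+u.max())/2+x0,(v.min()+v.max())/2+y0]); 
    pin=hole&(hsv[...,2]<90); pv,pu=np.nonzero(pin)
    print("hole",hc,u.max()-u.min()+1,v.max()-v.min()+1,"dark",len(pu),pu.min()+x0,pu.max()+x0,pv.min()+y0,pv.max()+y0)
    for r in range(v.min()-1,v.max()+2): print("".join("." if white[r,q] else ("#" if hsv[r,q,2]<90 else ("y" if hsv[r,q,1]>120 else "o")) for q in range(u.min()-1,u.max()+2)), r+y0, u.min()-1+x0 if r==v.min()-1 else "")
    print(p,"yaw",np.degrees(np.arctan2(Rm[1,1],Rm[0,1]))-90)
    print("hole w",wrist2w(d,p,Rm,[hc],p[2]+off+.012)[0])
    return d,p,Rm
if __name__=="__main__": run()
E
python3 pin.py
```

```text
hole [315.5  75.5] 28 28 dark 148 309 325 65 88
.............................. 61 301
...............o.............. 62 
...............ooo............ 63 
...........ooooooo..oo........ 64 
........oooo#o#ooooooo........ 65 
......ooo###ooooo###ooo....... 66 
.....ooo#ooooyyooooo##oo...... 67 
....oooooyyyyyyyyyyyoo#oo..... 68 
..oooooyyyyyyyyyyyyyyoo#oo.... 69 
...oooyyyyyyyyyyyyyyyyoo#o.... 70 
..oooyyyyyyyyyyyyyyyyyyyoooo.. 71 
..ooyyyyyyyyyyyyyyyyyyyyyooo.. 72 
..oyyyyyyyyyyyyyyyyyyyyyyoooo. 73 
.ooyyyyyyyyyyyyyyyyyyyyyyyooo. 74 
.ooyyyyyyyyyyyyyyyyyyyyyyyoo.. 75 
.oyyyyyyyyyyyyyyooyyyyyyyyoo.. 76 
.oyyyyyyyyyyy#######yyyyyyoo.. 77 
..yyyyyyyyyo#########yyyyyyo.. 78 
..yyyyyyyyo###########yyyyy... 79 
..yyyyyyyy############oyyyo... 80 
..yyyyyyyy#############yyyo... 81 
..yyyyyyyy#############yyyo... 82 
..oyyyyyyy#############yyyo... 83 
...yyyyyyy#############yyo.... 84 
...oyyyyyy#############yyo.... 85 
....oyyyyy############ooo..... 86 
......oyyyy###########oo...... 87 
.......oyyyo#######oo......... 88 
..........oooooooo............ 89 
.............................. 90 
[0.49779862 0.33868064 0.08520792] yaw 13.91774900918712
hole w [0.41803122 0.31837308 0.10020792]
```

```bash
python3 - <<'E'
from h import *
from pin import run
d,p,Rm=run()
for z in (.05,.054,.06): print(z,wrist2w(d,p,Rm,[(317.2,82.5)],z)[0])
a=np.radians(13.9); print("hole by tool",p[:2]-.0004-.082*np.array([np.cos(a),np.sin(a)]))
E
```

```text
hole [315.5  76. ] 28 29 dark 145 307 325 65 88
.............................. 61 301
...............o.............. 62 
..............oooo.o.......... 63 
..........oooooooo.ooo........ 64 
........ooooo####ooooo........ 65 
......ooo#o#ooooo##oooo....... 66 
.....ooooooooyyooooo#ooo...... 67 
....oo#ooyyyyyyyyyyyoo#oo..... 68 
..oooooyyyyyyyyyyyyyyoo#oo.... 69 
...oooyyyyyyyyyyyyyyyyoo#oo... 70 
..oooyyyyyyyyyyyyyyyyyyyooo... 71 
..ooyyyyyyyyyyyyyyyyyyyyyooo.. 72 
..oyyyyyyyyyyyyyyyyyyyyyyoooo. 73 
.ooyyyyyyyyyyyyyyyyyyyyyyyooo. 74 
.ooyyyyyyyyyyyyyyyyyyyyyyyooo. 75 
.oyyyyyyyyyyyyyyoyyyyyyyyyoo.. 76 
.oyyyyyyyyyyy######oyyyyyyoo.. 77 
..yyyyyyyyyo#########yyyyyyo.. 78 
..yyyyyyyyo###########yyyyy... 79 
..yyyyyyyy############oyyyo... 80 
..yyyyyyyy#############yyyo... 81 
..yyyyyyyo#############yyyo... 82 
..oyyyyyyo#############yyyo... 83 
...yyyyyyo#############yyo.... 84 
...oyyyyyy############oyyo.... 85 
....oyyyyy############oyo..... 86 
......yyyyo##########ooo...... 87 
.......oyyo########oo......... 88 
..........oooooooooo.......... 89 
.................o............ 90 
.............................. 91 
[0.49771439 0.33871549 0.0851835 ] yaw 13.92355663714568
hole w [0.41815102 0.31845012 0.1001835 ]
0.05 [0.41658432 0.31906905 0.05      ]
0.054 [0.41690479 0.3191244  0.054     ]
0.06 [0.41738549 0.31920742 0.06      ]
hole by tool [0.41771564 0.31861679]
```

>>> send_rows([
  {"gripper": 1,"linear": [-0.0012,0.0006,-0.008],"delta_rot": [0,0,0]},
  {"gripper": 1,"linear": [-0.0012,0.0006,-0.015],"delta_rot": [0,0,0]},
  {"gripper": 1,"linear": [-0.0012,0.0006,-0.019],"delta_rot": [0,0,0]},
  {"gripper": 1,"linear": [-0.0012,0.0006,-0.019],"delta_rot": [0,0,0]},
  {"gripper": 1,"linear": [-0.0012,0.0006,-0.019],"delta_rot": [0,0,0]},
  {"gripper": 1,"linear": [-0.0012,0.0006,-0.019],"delta_rot": [0,0,0]},
])

```text
clock: 23.5
position: [0.4961, 0.3393, 0.0653]
ee_rot: [0.0, -0.121, 0.993, 0.0]
contact_force: [0.5, 0.2, -3.5]
width: 0.0481
gripper_force: 73.5
```

```bash
python3 - <<'E'
from pin import *
d,p,Rm=run()
E
```

```text
hole [315.   76.5] 27 28 dark 169 307 325 65 88
............................. 62 301
..........oooo............... 63 
..........oooooooo.ooo....... 64 
........ooo######oooooo...... 65 
......ooo###ooooo####oo...... 66 
.....oo##ooooyyooooo##oo..... 67 
....oo#ooyyyyyyyyyyyoo#ooo... 68 
...ooooyyyyyyyyyyyyyyoo#oo... 69 
...oooyyyyyyyyyyyyyyyyoo#o... 70 
..oooyyyyyyyyyyyyyyyyyyyoooo. 71 
..ooyyyyyyyyyyyyyyyyyyyyyooo. 72 
..oyyyyyyyyyyyyyyyyyyyyyyooo. 73 
.ooyyyyyyyyyyyyyyyyyyyyyyyoo. 74 
.ooyyyyyyyyyyoooyyyyyyyyyyoo. 75 
.oyyyyyyyyo#######oyyyyyyyoo. 76 
.oyyyyyyy###########yyyyyyoo. 77 
..yyyyyy#############yyyyyyo. 78 
..yyyyyy#####oooo####oyyyyyo. 79 
..yyyyyo####ooooo#####yyyyo.. 80 
..yyyyy#####ooooo#####yyyyo.. 81 
..yyyyy######oooo#####oyyyo.. 82 
..oyyyy###############yyyyo.. 83 
...yyyyo##############yyyo... 84 
...oyyyo#############oyyo.... 85 
....oyyy#############oyyo.... 86 
.....oyy#############ooo..... 87 
.......oo##########oo........ 88 
...........ooooooooo......... 89 
.................o........... 90 
............................. 91 
[0.49608493 0.33926559 0.06527193] yaw 13.9346175683458
hole w [0.41678415 0.31884566 0.08027193]
```

```bash
python3 - <<'E'
from h import *
p,Rm=tool(); d=optics.get_image("wrist")
print(wrist2w(d,p,Rm,[(315,80.5)],.064),wrist2w(d,p,Rm,[(315,82.2)],.054),wrist2w(d,p,Rm,[(315,76.3)],p[2]+.015), p)
E
```

```text
[[0.41697964 0.31888226 0.064     ]] [[0.41694555 0.31885824 0.054     ]] [[0.41669224 0.31883674 0.0803577 ]] [0.49607394 0.33927919 0.0653577 ]
```

Near hole and pin agree within 0.3 mm. Lowering in steps and watching the force.

>>> send_rows([
  {"gripper": 1,"linear": [0,0,-0.004],"delta_rot": [0,0,0]},
  {"gripper": 1,"linear": [0,0,-0.008],"delta_rot": [0,0,0]},
  {"gripper": 1,"linear": [0,0,-0.012],"delta_rot": [0,0,0]},
  {"gripper": 1,"linear": [0,0,-0.015],"delta_rot": [0,0,0]},
  {"gripper": 1,"linear": [0,0,-0.015],"delta_rot": [0,0,0]},
  {"gripper": 1,"linear": [0,0,-0.015],"delta_rot": [0,0,0]},
])

```text
clock: 24.2
position: [0.4958, 0.3391, 0.05]
ee_rot: [-0.0, -0.121, 0.993, -0.0]
contact_force: [-0.0, 0.0, -1.8]
width: 0.0484
gripper_force: 73.5
```

>>> send_rows([
  {"gripper": 1,"linear": [0,0,-0.004],"delta_rot": [0,0,0]},
  {"gripper": 1,"linear": [0,0,-0.008],"delta_rot": [0,0,0]},
  {"gripper": 1,"linear": [0,0,-0.011],"delta_rot": [0,0,0]},
  {"gripper": 1,"linear": [0,0,-0.012],"delta_rot": [0,0,0]},
  {"gripper": 1,"linear": [0,0,-0.0125],"delta_rot": [0,0,0]},
  {"gripper": 1,"linear": [0,0,-0.0125],"delta_rot": [0,0,0]},
])

```text
clock: 24.8
position: [0.4959, 0.3392, 0.0376]
ee_rot: [-0.0, -0.121, 0.993, 0.0]
contact_force: [-0.5, -0.2, -3.1]
width: 0.0478
gripper_force: 73.5
```

>>> send_rows([
  {"gripper": 1,"linear": [0,0,-0.0007],"delta_rot": [0,0,0]},
  {"gripper": 1,"linear": [0,0,-0.0007],"delta_rot": [0,0,0]},
  {"gripper": -0.6,"linear": [0,0,-0.0007],"delta_rot": [0,0,0]},
  {"gripper": -0.6,"linear": [0,0,-0.0007],"delta_rot": [0,0,0]},
  {"gripper": -0.6,"linear": [0,0,-0.0007],"delta_rot": [0,0,0]},
  {"gripper": -0.6,"linear": [0,0,0.02],"delta_rot": [0,0,0]},
  {"gripper": -1,"linear": [0,0,0.06],"delta_rot": [0,0,0]},
  {"gripper": -1,"linear": [0,0,0.1],"delta_rot": [0,0,0]},
])

```text
clock: 25.6
position: [0.4954, 0.3389, 0.1383]
ee_rot: [-0.001, -0.121, 0.993, -0.0]
contact_force: [0.7, 1.7, 0.1]
width: 0.0854
gripper_force: 0.0
```

>>> send_rows([
  {"gripper": -1,"linear": [-0.02,0,0.06],"delta_rot": [0,0,0]},
  {"gripper": -1,"linear": [-0.02,0,0.06],"delta_rot": [0,0,0]},
  {"gripper": -1,"linear": [-0.02,0,0.06],"delta_rot": [0,0,0]},
  {"gripper": -1,"linear": [-0.02,0,0.06],"delta_rot": [0,0,0]},
])

```text
clock: 26.0
position: [0.4754, 0.3388, 0.1968]
ee_rot: [-0.0, -0.121, 0.993, -0.0]
contact_force: [0.2, -0.7, 0.3]
width: 0.0854
gripper_force: 0.0
```

```bash
python3 - <<'E'
from h import *
p,Rm=tool(); d=optics.get_image("wrist"); im=d["pixels"]; print(p)
# expected pin tips / bar corners: white bar outline at its top height if seated (0.052)
hsv=cv2.cvtColor(im,cv2.COLOR_BGR2HSV); g=((hsv[...,1]<60)&(hsv[...,2]>100))
g=((hsv[...,1]<40)&(hsv[...,2]>165)).astype(np.uint8); g[:, :230]=0; g[:,400:]=0
n,l,s,c=cv2.connectedComponentsWithStats(g); k=1+s[1:,4].argmax(); print(s[k],c[k])
v,u=np.nonzero(l==k)
def rows(r): q=u[v==r]; return (q.min(),q.max()) if len(q) else None
for r in range(s[k][1],s[k][1]+s[k][3],20): 
    a=rows(r)
    if a: w=wrist2w(d,p,Rm,[(a[0],r),(a[1]+1,r)],.052)[:,:2]; print(r,a,"width",np.linalg.norm(w[1]-w[0]).round(4),w.mean(0).round(4))
e=wrist2w(d,p,Rm,[(315,v.min()),(315,v.max()+1)],.052)[:,:2]; print("len",np.linalg.norm(e[1]-e[0]),e.mean(0))
# soap/softener from top, other objects
t=optics.get_image("top")["pixels"]; cv2.imwrite("pics/end.png",t)
h=cv2.cvtColor(t,cv2.COLOR_BGR2HSV); H,S,V=[h[...,i].astype(int) for i in range(3)]
def box(m,x0,y0,x1,y1):
    o=np.zeros_like(m); o[y0:y1,x0:x1]=m[y0:y1,x0:x1]; return o
T=optics.get_image("top")
print("coins",rect(T,box((S>80)&(H<30),225,165,246,185),.032),"screw",rect(T,box((S>120)&((H<8)|(H>172)),320,180,345,235),.02))
print("soap",rect(T,box((H>100)&(H<125)&(S>120),362,160,390,208),.036),"soft",rect(T,box((H>50)&(H<90)&(S>100),457,180,484,228),.036))
E
```

```text
[0.47540515 0.33882484 0.19682678]
[  283    80   107   220 10564] [320.25047331 178.5267891 ]
80 (np.int64(337), np.int64(351)) width 0.0138 [0.3765 0.341 ]
100 (np.int64(283), np.int64(380)) width 0.0906 [0.3968 0.3346]
120 (np.int64(284), np.int64(373)) width 0.0835 [0.4158 0.3365]
140 (np.int64(283), np.int64(385)) width 0.0968 [0.4326 0.3462]
160 (np.int64(283), np.int64(370)) width 0.0833 [0.4529 0.3439]
180 (np.int64(284), np.int64(343)) width 0.0574 [0.4749 0.3365]
200 (np.int64(336), np.int64(343)) width 0.0078 [0.4882 0.3659]
220 (np.int64(293), np.int64(342)) width 0.0497 [0.5135 0.3501]
240 (np.int64(286), np.int64(342)) width 0.058 [0.5355 0.352 ]
260 (np.int64(288), np.int64(334)) width 0.0492 [0.5587 0.3544]
280 (np.int64(289), np.int64(334)) width 0.0497 [0.5826 0.3608]
len 0.2310765914266679 [0.49549272 0.34261834]
coins (array([0.5383, 0.2228]), 46.8, (28, 24)) screw (array([ 0.4633, -0.0034]), 0.8, (88, 21))
soap (array([ 0.5267, -0.1014]), -6.0, (96, 47)) soft (array([ 0.4829, -0.323 ]), -1.3, (96, 48))
```

```bash
python3 - <<'E'
from h import *
p,Rm=tool(); d=optics.get_image("wrist"); im=d["pixels"]; g=cv2.cvtColor(im,cv2.COLOR_BGR2GRAY)
for r in (95,105,130,150,265,285):
    print(r," ".join(f"{x}:{g[r,x]}" for x in range(274,356,3)))
dk=(g<70).astype(np.uint8); dk[:,:296]=0; dk[:,335:]=0; dk[300:]=0
n,l,s,c=cv2.connectedComponentsWithStats(dk); print([(s[i].tolist(),c[i].round(1).tolist()) for i in range(1,n) if s[i,4]>12])
from numpy import array
a=np.radians(13.95); ce=array([.4961,.3386]); 
T=np.array(d["T_tool_cam"]); cam=p+Rm@T[:3,3]
for sg in(-1,1):
  for z in(.054,.064):
    w=np.r_[ce+sg*.082*np.array([np.cos(a),np.sin(a)]),z]
    q=(Rm@T[:3,:3]).T@(w-cam); th=np.arctan2(np.hypot(q[0],q[1]),q[2]); k=d["K"][0][0]*th/np.hypot(q[0],q[1])
    print(sg,z,d["K"][0][2]+k*q[0],d["K"][1][2]+k*q[1])
E
```

```text
95 274:161 277:157 280:158 283:159 286:157 289:157 292:152 295:159 298:158 301:154 304:156 307:157 310:154 313:150 316:157 319:159 322:159 325:155 328:153 331:155 334:158 337:161 340:158 343:160 346:163 349:162 352:162 355:163
105 274:164 277:115 280:151 283:224 286:243 289:244 292:245 295:242 298:245 301:244 304:244 307:245 310:244 313:245 316:244 319:244 322:245 325:244 328:245 331:245 334:244 337:243 340:220 343:156 346:155 349:162 352:160 355:163
130 274:185 277:141 280:171 283:180 286:241 289:243 292:244 295:241 298:243 301:242 304:243 307:242 310:243 313:243 316:243 319:244 322:244 325:244 328:244 331:242 334:245 337:242 340:220 343:240 346:145 349:201 352:153 355:165
150 274:214 277:184 280:201 283:183 286:239 289:241 292:242 295:240 298:242 301:241 304:242 307:240 310:241 313:241 316:241 319:242 322:242 325:243 328:242 331:242 334:244 337:244 340:244 343:245 346:182 349:219 352:175 355:160
265 274:158 277:157 280:153 283:98 286:193 289:230 292:230 295:232 298:231 301:230 304:230 307:230 310:229 313:231 316:228 319:231 322:225 325:228 328:229 331:230 334:233 337:209 340:155 343:158 346:159 349:161 352:157 355:164
285 274:154 277:154 280:152 283:159 286:180 289:221 292:229 295:232 298:230 301:227 304:229 307:229 310:228 313:231 316:227 319:230 322:225 325:226 328:230 331:229 334:229 337:184 340:162 343:159 346:160 349:160 352:159 355:160
[([309, 273, 6, 8, 38], [311.2, 276.1])]
-1 0.054 310.76387093678045 116.5108946491798
-1 0.064 310.57851374111397 116.7724210126815
1 0.054 311.61565398582894 276.7189568793217
1 0.064 311.49490841478104 281.6522767502224
```

```bash
python3 -c "
from rig import sign_off; print(sign_off())"
```

```text
the job is handed in; nothing more can be done
None
```

The job is handed in at about 26 s: all three packs measured within tolerance in their own holders, and the bar is down over the yellow pack. The far pin was seen through its hole, but near-end seating was judged from the bar's measured width and the release height. The coins and screwdriver were measured unmoved, but the brush was not rechecked.

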